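# Drop the shelf tray onto its four posts and lock it with the cam bolt

## Robot

A 6-joint arm with a two-finger parallel gripper is mounted at the origin on the work surface. World frame = base frame: x ahead of the robot, y to its left, z up, the work surface at z = 0. Lengths are in m, angles in rad, forces in N, time in s.
With the tool pointing down it reaches from about 0.3 to 0.75 m from the base axis. Payload 8.5 kg.
Tool frame: the origin (TCP) lies midway between the tips of the shut fingers; the grasp point (between the pads) lies 19 mm behind it (env.grip_point_offset is the distance from the TCP to the grasp point, in m); z points along the fingers, y is the direction in which the jaws open and shut (so a half turn about z gives the same grasp; the last joint's range is limited). The gripper opens to 88 mm and grips with 3 to 60 N. Pads are 18 mm wide; open, the fingers measure 123 mm over their backs; the gripper's body (75 mm by 187 mm) begins 45 mm behind the grasp point.
Start: joints at [-1.492, 0.381, 1.297, -0, 1.464, -0.215], TCP at [0.159, -0.526, 0.208] pointing down, gripper open.
Joint ranges: [-3.11, 3.11], [-0.89, 2.33], [0.22, 2.48], [-1.42, 4.56], [0.17, 2.85], [-2.88, 2.88]. Speed limits (rad/s): [2.39, 2.39, 3.14, 3.14, 3.14, 3.14].

## Interface

Orientations are given as a rotation vector (axis times angle).
In Python, from cell import env gives the robot as it stands. The module is installed in compiled form; this text tells all that it offers.
- The arm moves only by the tool send_rows, never from a script. Its argument "moves" is a list of rows, each an object with "delta_pos": the shift along the tool's x, y, z normalised to -1 to 1, where 1 is 0.075 m, a list of three; "dr": the turn, a rotation vector about the tool's x, y, z normalised to -1 to 1, where 1 is 45 degrees, a list of three; "fingers": the closure, from 0 (fully open) to 1 (shut). In form: [{"delta_pos": [x, y, z], "dr": [rx, ry, rz], "fingers": fingers}, ...]. A call has exactly 10 rows; each row shifts and turns the pose as measured when the row begins, along the tool's axes as they then stand; what a row does not reach is not made up. A row lasts 1/8 s, in which the tool goes at most 62.5 mm and 10.7 degrees, less where a joint would pass 70% of its speed; a pose out of reach is approached as far as the arm can. A call with a number of a shift or a turn outside -1 to 1 is refused whole. A call with a gripper value outside its range is refused whole. The fingers move at their own pace and stop on an object; "force" is the grip in N (left out, the last holds). Time passes only in rows, so rows that do not move let the fingers close, or fill a call up. It gives the time, the measured TCP pose, the force and the opening at its end, in the units of the state.
- env.sense(): the state, without advancing time (a new reading comes with each control period).
- env.read_camera(name): name is "scene" or "top" or "wrist"; returns the picture (420x560x3 uint8, blue, green, red); there is no depth.
- env.camera_info(name): a dict with "mtx" (3x3 intrinsics, pixels), "extrinsics" (4x4, takes a point from camera to world coordinates); the wrist camera has in their place "tool_from_camera" (4x4, takes a point from camera to tool coordinates, whose origin is the TCP and whose axes are the flange's). Camera axes: x right, y down, z forward; pixel columns grow to the right and rows downward; lengths in m; the calibration is good to about 2 mm. A picture is of the moment at which its call begins: read the wrist's pose just before it. camera_info takes no time and is no camera call.
- env.close_job(): hands the job in, once; it reports no verdict.
The state is a dict: "time_s": time; "joints": joint angles; "dq": joint speeds; "joint_efforts": joint torques, N m; "eef_pos": TCP position; "orientation": TCP orientation; "contact_force": force on the tool from outside, world axes, zero at the start; "wrist_torque": the same for the moment, N m; "gripper_width": opening from 0.0 (shut) to 1.0 (fully open).
Only numpy, scipy, OpenCV 4.12 (cv2) and the standard library are available. Lean on these libraries where they do the work, as an engineer would, in place of code of your own. Each camera call takes 0.05 s, during which the arm holds its last target.

## Task

The upper tray of the turned-work display stand was left sitting crooked on the tips of the stand's four post pins: nudge it across until all four corner holes drop over their pins together and it lies level, fully down on the post shoulders. Only then swing the crank on the left of the stand counter-clockwise until the cam's follower rests about the middle of the high flat dwell, so that the bolt stays fully out over the tray's rim. Leave the turned pieces on the lower shelf and the other things on the table where they are.

Things in the scene. Friction and masses are not known exactly. Their poses are not given: they have to be found in the camera images.
- stand: Fixed wooden stand; origin on the table under the centre of its four posts; x away from the robot, y to the side with cam and crank, z up. Base board 200 x 370 x 18 mm (y -115 to 255 mm); low rim to z = 32 mm round the lower shelf. Bolt guide block at y = 112 to 132 mm, 50 mm wide, top at z = 139 mm.
- tray_home (a point): Point on the stand 100 mm above its origin, where tray_mid comes to lie. Posts at x = +-48, y = +-62 mm of it, 24 mm thick up to a shoulder 85 mm above the table, then a steel pin 10 mm thick with a rounded tip up to 110 mm. 3 mm of play round each pin. Stand's axes.
- tray_mid (a point): Centre, half-way up, of the loose open tray: 170 (x) x 190 (y) x 30 mm, 0.35 kg. Floor 10 mm; rim walls 8 mm thick, 20 mm above the floor; inside 154 x 174 mm, empty. 16 mm holes at x +-48, y +-62 mm. Starts on the pin tips (this point 125 mm up), 20-28 mm off towards stand -x, 0-20 mm towards -y, turned up to 0.06 rad. Slides with a few N; may be pushed from outside or inside the rim.
- crank (a joint): Angle (rad) of crank and cam about an upright shaft, growing counter-clockwise seen from above; starts at 0 to 0.35. Cam: low to about 0.4, rise to 1.2, high flat dwell 1.2 to 2.0 (middle 1.6), falling again to 2.75. Stops at -0.15 and 3.3. Friction keeps it where left; the knob needs about 2 to 5 N.
- bolt (a joint): Travel (m) of the steel bolt (the cam's follower) towards the tray, stand's -y: 0 withdrawn, about 0.024 fully out on the dwell, its tip then 12 mm inside the tray's edge; a light spring returns it. 24 mm wide, 14 mm thick, underside 118 mm above the table, 3 mm over the seated tray's rim. A tray not fully down blocks it.
- knob (a point): Middle of the crank's upright wooden knob, 182 mm above the table: 20 mm thick, 158 to 206 mm above the table, 65 mm from the cam axis. The flat crank arm (18 mm wide) is below it, 150 to 158 mm up. In the stand's frame the knob lies from the cam axis in direction 0.785 rad + crank angle, measured from x towards y.
- cam_axis (a point): Point on the upright camshaft's axis, 132 mm above the table, at x = 0, y = 202 mm in the stand's frame. The cam is the flat lobed plate here, below the crank arm.
- pawn_a_mid (a point): Bystander: small turned wooden pawn, 48 mm tall, 34 mm foot, standing on the stand's lower shelf under the tray; point at mid-height
- bead_pot_mid (a point): Bystander: small dark turned lidded pot, 36 mm tall, 48 mm wide, standing on the stand's lower shelf under the tray; point at mid-height
- vase_mid (a point): Bystander: turned wooden vase, 90 mm across, 85 mm tall, on the table to the left; point at mid-height
- skittle_mid (a point): Bystander: turned wooden skittle, 124 mm tall, 56 mm wide, on the table to the left; point at mid-height
- wax_jar_mid (a point): Bystander: amber glass jar with metal cap, 70 mm across, 75 mm tall, on the table to the right; point at mid-height
- mallet_mid (a point): Bystander: wooden mallet 240 mm long lying on the table to the right; point near the middle of its length
- brush_mid (a point): Bystander: bench brush 200 mm long lying on the table to the left; point near the middle of its length

How it is judged:
By the outcome, as a careful person would: the job done as asked, in the order asked, and still so for the second after the job is handed in, with the robot touching nothing.
It also fails if it takes over 61 s, if anything falls off the work surface, if the arm or the gripper's body presses on something with over 40 N, if the wrist force passes 120 N, or if a joint passes its speed limit or range.

## Working session

There is one attempt and no reset: what is moved stays moved. The work goes in short steps, Python scripts to look and compute and a tool call to move; the robot and the scene stay as the last step left them, time stands still between calls to the robot, and variables do not carry over. Pictures are saved under pics/ and viewed, and the job is handed in when it is done.

Besides the shell and the picture viewer there is one more tool, called after "Call:" as name(argument=value, ...) on one line, values as JSON. send_rows: Moves the arm, as the interface text tells. Scaled input: -1 to 1 covers 0.075 m each way for a shift and 45 degrees each way for a turn. Its arguments: {"type":"object","properties":{"moves":{"type":"array"},"force":{"type":"number"}},"required":["moves"]}

```bash
mkdir -p pics
python3 - <<'E'
from cell import env
import cv2,numpy as np
s=env.sense();print(s)
for n in ["scene","top"]:
    cv2.imwrite(f"pics/{n}0.png",env.read_camera(n)); i=env.camera_info(n);print(n,i["mtx"],i["extrinsics"])
print(env.camera_info("wrist"))
E
```

```text
{'time_s': 0.0, 'joints': array([-1.49234039e+00,  3.81223556e-01,  1.29823938e+00,  1.92730829e-05,
        1.46358653e+00, -2.15317986e-01]), 'dq': array([ 0.00080673,  0.00129387,  0.00056657, -0.00033559, -0.00021774,
        0.00051104]), 'joint_efforts': array([-1.25063703e-03, -4.37941647e+01, -2.24548584e+01,  7.12387520e-02,
        3.54298786e-02, -1.10895942e-04]), 'eef_pos': array([ 0.15923023, -0.52612192,  0.20783021]), 'orientation': array([-3.10632641e+00, -4.59585641e-01, -1.86413697e-04]), 'contact_force': array([-0.11038291, -0.49810649,  0.10940928]), 'wrist_torque': array([-0.02127178, -0.01774632, -0.04046022]), 'gripper_width': 0.9986646273688178}
scene [[434.21276307   0.         278.07908944]
 [  0.         434.21276307 207.89989659]
 [  0.           0.           1.        ]] [[ 0.09846215  0.60794829 -0.78784775  1.37574796]
 [ 0.99505321 -0.07065049  0.06983994 -0.07302377]
 [-0.01320276 -0.79082703 -0.61189729  0.83448578]
 [ 0.          0.          0.          1.        ]]
top [[432.57809746   0.         275.82227331]
 [  0.         432.57809746 217.0979722 ]
 [  0.           0.           1.        ]] [[ 7.50763419e-03 -9.82675691e-01  1.85181319e-01  2.57385232e-01]
 [-9.99971496e-01 -7.52634422e-03  6.01921802e-04 -1.99775767e-02]
 [ 8.02244425e-04 -1.85180559e-01 -9.82704186e-01  1.22875878e+00]
 [ 0.00000000e+00  0.00000000e+00  0.00000000e+00  1.00000000e+00]]
{'mtx': array([[358.22421144,   0.        , 274.79057152],
       [  0.        , 358.22421144, 208.94888278],
       [  0.        ,   0.        ,   1.        ]]), 'tool_from_camera': array([[-1.97730150e-04, -9.53133009e-01, -3.02551531e-01,
         7.92443805e-02],
       [ 9.99999958e-01, -1.24994743e-04, -2.59769059e-04,
         1.00348054e-03],
       [ 2.09777114e-04, -3.02551569e-01,  9.53132994e-01,
        -1.76172746e-01],
       [ 0.00000000e+00,  0.00000000e+00,  0.00000000e+00,
         1.00000000e+00]])}
```

View pics/scene0.png

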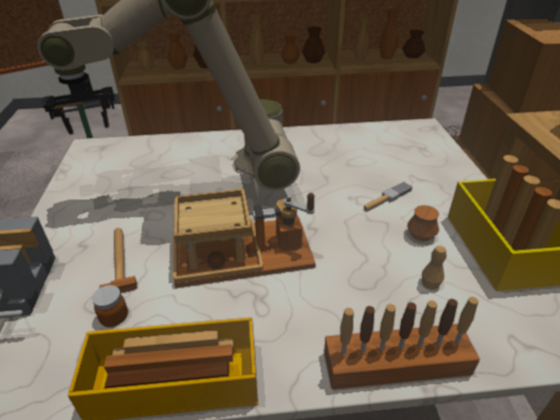

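View pics/top0.png

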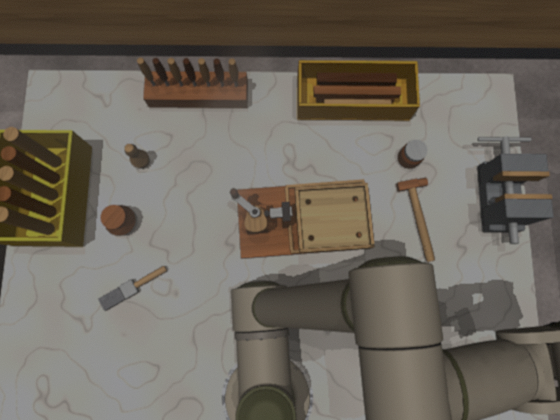

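The top view shows the tray at about columns 293–373 and rows 182–250, the cam at (257,215), and the knob at (235,192). I'll zoom in to measure.

Run:
```python
import cv2
a=cv2.imread("pics/top0.png")[170:270,225:385]
cv2.imwrite("pics/top0z.png",cv2.resize(a,None,fx=5,fy=5,interpolation=cv2.INTER_CUBIC))
a=cv2.imread("pics/scene0.png")[180:290,165:325]
cv2.imwrite("pics/scene0z.png",cv2.resize(a,None,fx=5,fy=5,interpolation=cv2.INTER_CUBIC))
```

```text
(no output)
```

View pics/top0z.png

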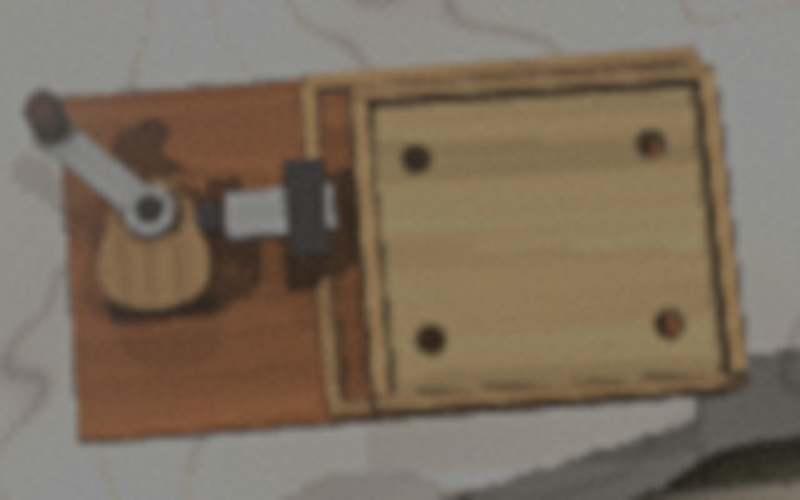

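View pics/scene0z.png

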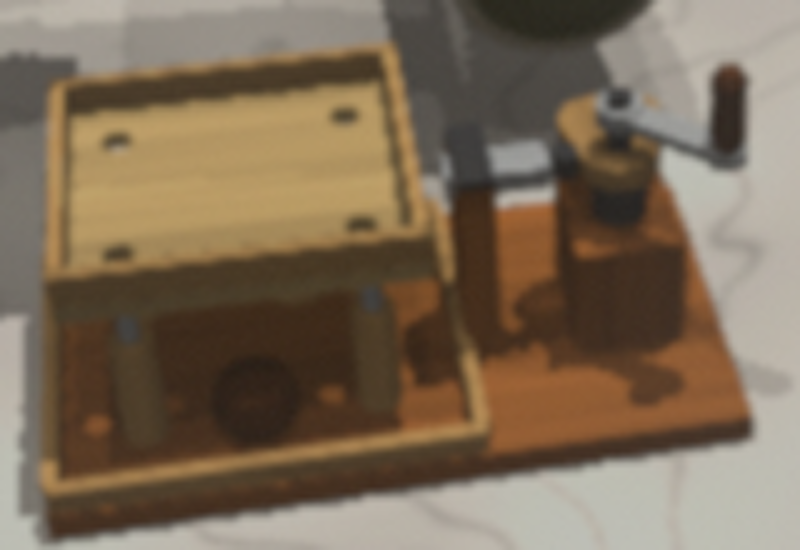

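```bash
cat > h.py <<'E'
from cell import env
import numpy as np,cv2
from scipy.spatial.transform import Rotation as R
def cast(name,uv,z,T=None):
    i=env.camera_info(name); M=np.array(i["mtx"]); E=np.array(i["extrinsics"]) if T is None else T
    uv=np.atleast_2d(uv).astype(float)
    d=np.c_[(uv-M[[0,1],2])/M[[0,1],[0,1]],np.ones(len(uv))]@E[:3,:3].T
    o=E[:3,3]; return o+d*((z-o[2])/d[:,2])[:,None]
def wristT(s):
    T=np.eye(4);T[:3,:3]=R.from_rotvec(s["orientation"]).as_matrix();T[:3,3]=s["eef_pos"]
    return T@np.array(env.camera_info("wrist")["tool_from_camera"])
def fit(src,dst):
    # 2D rigid
    a=src-src.mean(0);b=dst-dst.mean(0)
    U,S,V=np.linalg.svd(a.T@b); 
    th=np.arctan2((a[:,0]*b[:,1]-a[:,1]*b[:,0]).sum(),(a*b).sum())
    r=np.array([[np.cos(th),-np.sin(th)],[np.sin(th),np.cos(th)]])
    t=dst.mean(0)-r@src.mean(0); return th,t,np.abs(src@r.T+t-dst).max(0)
E
python3 - <<'E'
from h import *
np.set_printoptions(precision=4,suppress=True)
tz=lambda l:np.array(l)/5-0.4+[225,170]
sz=lambda l:np.array(l)/5-0.4+[165,180]
b=cast("top",tz([(63,98),(80,440)]),.018)[:,:2];print("base top",b)
b2=cast("scene",sz([(750,425),(45,515)]),.018)[:,:2];print("base scene",b2)
print(fit(np.array([(.1,.255),(-.1,.255),(.1,.255),(.1,-.115)]),np.r_[b,b2]))
h=cast("top",tz([(416,158),(652,144),(431,340),(669,324)]),.118)[:,:2]
print(h,fit(np.array([(.048,.062),(.048,-.062),(-.048,.062),(-.048,-.062)]),h))
print("cam hub",cast("top",tz([(150,208)]),.16),"knob",cast("top",tz([(45,112)]),.206))
E
```

```text
base top [[0.5665 0.0927]
 [0.3694 0.0785]]
base scene [[ 0.5776  0.0915]
 [ 0.6007 -0.2723]]
(np.float64(0.0797262566770373), array([ 0.4917, -0.1684]), array([0.0066, 0.0028]))
[[ 0.5099 -0.1031]
 [ 0.5184 -0.2275]
 [ 0.4134 -0.1103]
 [ 0.4227 -0.2338]] (np.float64(0.07107943020560557), array([ 0.4661, -0.1687]), array([0.0005, 0.0004]))
cam hub [[0.4735 0.0343 0.16  ]] knob [[0.5114 0.0838 0.206 ]]
```

```bash
cat >> h.py <<'E'
def Rt(yaw): # tool down, tool y (jaw) at world angle yaw
    y=np.array([np.cos(yaw),np.sin(yaw),0]);z=np.array([0,0,-1.]);return np.c_[np.cross(y,z),y,z]
def plan(p,yaw,n,s=None,f=0):
    import json
    s=s or env.sense(); R0=R.from_rotvec(s["orientation"]);R1=R.from_matrix(Rt(yaw))
    rv=(R0.inv()*R1).as_rotvec(); dp=(np.array(p)-s["eef_pos"])/n
    out=[]
    for k in range(n):
        Rk=R0*R.from_rotvec(rv*k/n)
        out.append({"delta_pos":[round(x,2) for x in (Rk.inv().apply(dp)/.075).tolist()],"dr":[round(x,3) for x in (rv/n/(np.pi/4)).tolist()],"fingers":f})
    print(json.dumps(out)); print("deg/row",np.degrees(np.linalg.norm(rv))/n,"mm/row",1e3*np.linalg.norm(dp))
def toolxyz(d,s=None):
    s=s or env.sense(); return R.from_rotvec(s["orientation"]).inv().apply(d)/.075
E
python3 - <<'E'
from h import *
plan([.38,-.14,.33],.072,9,f=1)
E
```

```text
[{"delta_pos": [0.48, -0.45, -0.18], "dr": [-0.0, -0.0, -0.191], "fingers": 1}, {"delta_pos": [0.54, -0.38, -0.18], "dr": [-0.0, -0.0, -0.191], "fingers": 1}, {"delta_pos": [0.59, -0.29, -0.18], "dr": [-0.0, -0.0, -0.191], "fingers": 1}, {"delta_pos": [0.63, -0.2, -0.18], "dr": [-0.0, -0.0, -0.191], "fingers": 1}, {"delta_pos": [0.65, -0.1, -0.18], "dr": [-0.0, -0.0, -0.191], "fingers": 1}, {"delta_pos": [0.66, -0.01, -0.18], "dr": [-0.0, -0.0, -0.191], "fingers": 1}, {"delta_pos": [0.65, 0.09, -0.18], "dr": [-0.0, -0.0, -0.191], "fingers": 1}, {"delta_pos": [0.63, 0.19, -0.18], "dr": [-0.0, -0.0, -0.191], "fingers": 1}, {"delta_pos": [0.6, 0.28, -0.18], "dr": [-0.0, -0.0, -0.191], "fingers": 1}]
deg/row 8.587838365120124 mm/row 51.24914361902483
```

Call:
send_rows(moves=[{"delta_pos":[0.48,-0.45,-0.18],"dr":[0,0,-0.19],"fingers":1},{"delta_pos":[0.54,-0.38,-0.18],"dr":[0,0,-0.19],"fingers":1},{"delta_pos":[0.59,-0.29,-0.18],"dr":[0,0,-0.19],"fingers":1},{"delta_pos":[0.63,-0.2,-0.18],"dr":[0,0,-0.19],"fingers":1},{"delta_pos":[0.65,-0.1,-0.18],"dr":[0,0,-0.19],"fingers":1},{"delta_pos":[0.66,-0.01,-0.18],"dr":[0,0,-0.19],"fingers":1},{"delta_pos":[0.65,0.09,-0.18],"dr":[0,0,-0.19],"fingers":1},{"delta_pos":[0.63,0.19,-0.18],"dr":[0,0,-0.19],"fingers":1},{"delta_pos":[0.6,0.28,-0.18],"dr":[0,0,-0.19],"fingers":1},{"delta_pos":[0,0,0],"dr":[0,0,0],"fingers":1}], force=10)

```text
time_s: 1.35
eef_pos: [0.3785, -0.1237, 0.3322]
orientation: [-2.092, -2.336, -0.009]
contact_force: [-0.8, 0.2, -0.3]
gripper_width: 0.007
```

Run:
```python
from h import *
s=env.sense();print(s["time_s"],s["eef_pos"],s["orientation"],Rt(.072).T@R.from_rotvec(s["orientation"]).as_matrix())
cv2.imwrite("pics/w1.png",env.read_camera("wrist"));np.save("w1T.npy",wristT(s))
```

```text
1.35 [ 0.37852936 -0.12366747  0.33215773] [-2.09248127 -2.33555403 -0.00901432] [[ 9.99257134e-01  3.76673421e-02  8.14568367e-03]
 [-3.76695990e-02  9.99290241e-01  1.23770321e-04]
 [-8.13524010e-03 -4.30523014e-04  9.99966816e-01]]
```

View pics/w1.png

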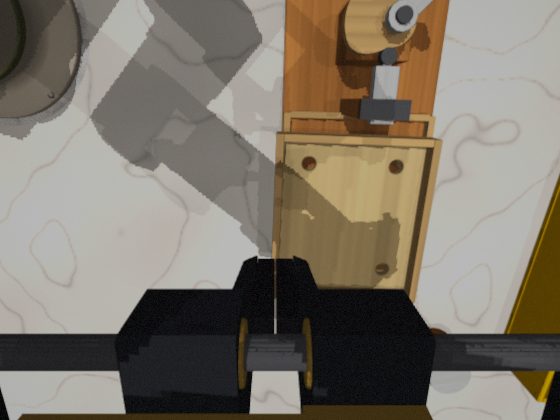

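Run:
```python
import cv2
a=cv2.imread("pics/w1.png")[0:150,270:460]
cv2.imwrite("pics/w1z.png",cv2.resize(a,None,fx=4,fy=4,interpolation=cv2.INTER_CUBIC))
a=cv2.imread("pics/w1.png")[110:300,260:450]
cv2.imwrite("pics/w1y.png",cv2.resize(a,None,fx=3,fy=3,interpolation=cv2.INTER_CUBIC))
```

```text
(no output)
```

View pics/w1z.png

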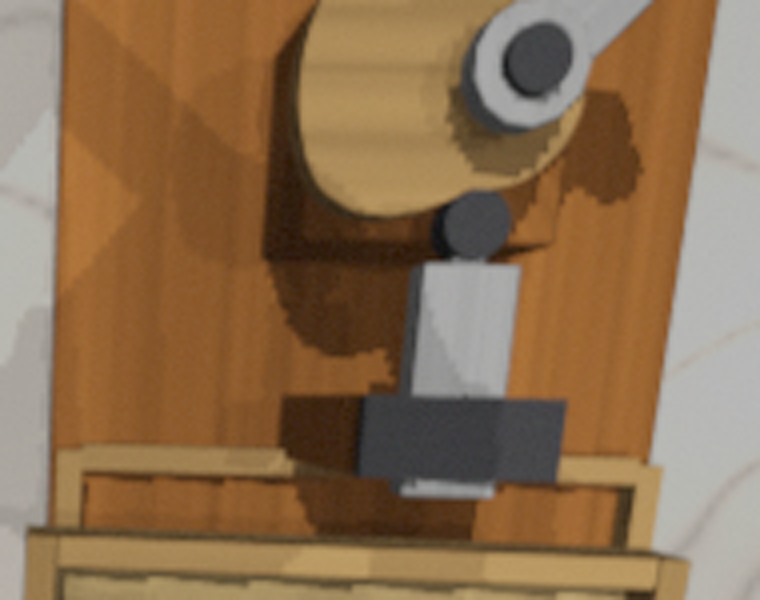

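View pics/w1y.png

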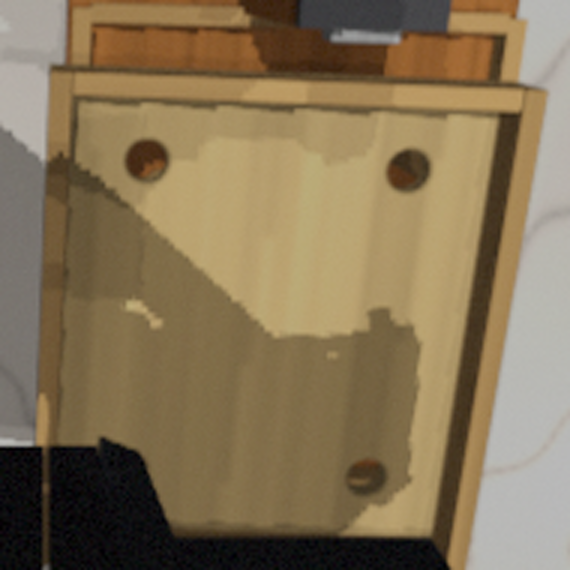

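Run:
```python
from h import *
np.set_printoptions(precision=4,suppress=True)
T=np.load("w1T.npy")
z4=lambda l:np.array(l)/4-.375+[270,0]
z3=lambda l:np.array(l)/3-.333+[260,110]
c=lambda l,z:cast("wrist",z4(l),z,T)[:,:2]
g=c([(362,395),(567,400),(557,483),(358,478)],.139)
print("guide",g,fit(np.array([(-.025,.132),(.025,.132),(.025,.112),(-.025,.112)]),g), np.linalg.norm(g[0]-g[1]))
L=c([(63,0),(53,520)],.018);Rr=c([(718,0),(654,440)],.018)
print("edges",L,Rr,[np.arctan2(-(q[0]-q[1])[0],(q[0]-q[1])[1]) for q in(L,Rr)])
for z in(.158,.162,.168): print("hub",c([(538,58)],z))
for z in (.032,): print("rim",c([(60,452),(662,465)],z))
h=cast("wrist",z3([(409,170),(147,160),(366,477)]),.12,T)[:,:2]
print("holes",h,fit(np.array([(.048,.062),(-.048,.062),(.048,-.062)]),h))
r=cast("wrist",z3([(50,68),(547,90)]),.14,T)[:,:2];print("rimtop",r,np.linalg.norm(r[0]-r[1]))
for nm,th,t in(("a",.075,(.49,-.168)),):
    c_,s_=np.cos(th),np.sin(th);print("hub pred",t[0]-s_*.202,t[1]+c_*.202)
```

```text
guide [[ 0.4549 -0.0385]
 [ 0.5054 -0.0341]
 [ 0.5073 -0.0539]
 [ 0.4574 -0.0582]] (np.float64(0.08932610082478891), array([ 0.4922, -0.1677]), array([0.0006, 0.0002])) 0.05073319769976284
edges [[ 0.3715  0.0678]
 [ 0.3864 -0.0863]] [[ 0.5693  0.0895]
 [ 0.5807 -0.0389]] [np.float64(0.09649593935162072), np.float64(0.08880846416669406)]
hub [[0.4763 0.035 ]]
hub [[0.4751 0.0341]]
hub [[0.4733 0.0326]]
rim [[ 0.3857 -0.0637]
 [ 0.5792 -0.0465]]
holes [[ 0.511  -0.1039]
 [ 0.4154 -0.1107]
 [ 0.5197 -0.2274]] (np.float64(0.07074265548148907), array([ 0.4675, -0.1691]), array([0.0001, 0.0001]))
rimtop [[ 0.3763 -0.0801]
 [ 0.5446 -0.069 ]] 0.16871028478924677
hub pred 0.47486419913090605 0.03343214125866592
```

Run:
```python
from h import *
plan([.387,-.175,.2],.071,5,f=.5)
```

```text
[{"delta_pos": [-0.14, 0.01, 0.35], "dr": [-0.0, -0.002, 0.009], "fingers": 0.5}, {"delta_pos": [-0.14, 0.01, 0.35], "dr": [-0.0, -0.002, 0.009], "fingers": 0.5}, {"delta_pos": [-0.14, 0.01, 0.35], "dr": [-0.0, -0.002, 0.009], "fingers": 0.5}, {"delta_pos": [-0.14, 0.01, 0.35], "dr": [-0.0, -0.002, 0.009], "fingers": 0.5}, {"delta_pos": [-0.14, 0.01, 0.35], "dr": [-0.0, -0.002, 0.009], "fingers": 0.5}]
deg/row 0.4165480941752687 mm/row 28.210341170632866
```

Call:
send_rows(moves=[{"delta_pos":[-0.14,0.01,0.35],"dr":[0,-0.002,0.009],"fingers":0.5},{"delta_pos":[-0.14,0.01,0.35],"dr":[0,-0.002,0.009],"fingers":0.5},{"delta_pos":[-0.14,0.01,0.35],"dr":[0,-0.002,0.009],"fingers":0.5},{"delta_pos":[-0.14,0.01,0.35],"dr":[0,-0.002,0.009],"fingers":0.5},{"delta_pos":[-0.14,0.01,0.35],"dr":[0,-0.002,0.009],"fingers":0.5},{"delta_pos":[0,0,0],"dr":[0,0,0],"fingers":0.5},{"delta_pos":[0,0,0],"dr":[0,0,0],"fingers":0.5},{"delta_pos":[0,0,0],"dr":[0,0,0],"fingers":0.5},{"delta_pos":[0,0,0],"dr":[0,0,0],"fingers":0.5},{"delta_pos":[0,0,0],"dr":[0,0,0],"fingers":0.5}])

```text
time_s: 2.65
eef_pos: [0.3821, -0.1835, 0.1957]
orientation: [-2.161, -2.276, 0.003]
contact_force: [1.0, -0.1, -0.1]
gripper_width: 0.506
```

Run:
```python
from h import *
s=env.sense()
cv2.imwrite("pics/w2.png",env.read_camera("wrist"));print(s["gripper_width"],s["contact_force"],s["eef_pos"])
plan([.387,-.175,.126],.071,4,f=.5)
```

```text
0.5061697819605078 [ 0.97077538 -0.12609688 -0.08665548] [ 0.38209355 -0.18351008  0.19570548]
[{"delta_pos": [0.03, 0.02, 0.23], "dr": [-0.001, -0.0, -0.006], "fingers": 0.5}, {"delta_pos": [0.03, 0.02, 0.23], "dr": [-0.001, -0.0, -0.006], "fingers": 0.5}, {"delta_pos": [0.03, 0.02, 0.23], "dr": [-0.001, -0.0, -0.006], "fingers": 0.5}, {"delta_pos": [0.03, 0.02, 0.23], "dr": [-0.001, -0.0, -0.006], "fingers": 0.5}]
deg/row 0.2775799953101513 mm/row 17.59679420665385
```

View pics/w2.png

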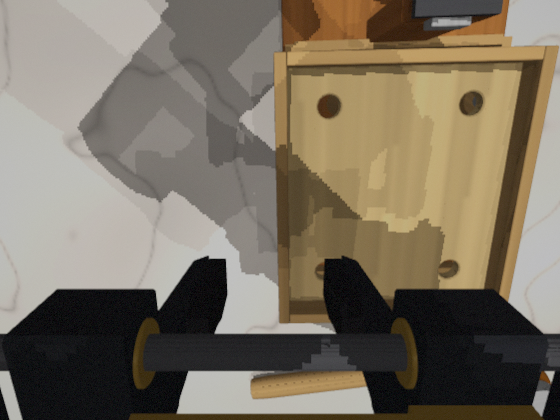

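The fingers (tips near u=212 and 340) straddle the tray's near wall (u≈283). I'll go down and close.

Call:
send_rows(moves=[{"delta_pos":[0.03,0.02,0.23],"dr":[0,0,-0.006],"fingers":0.5},{"delta_pos":[0.03,0.02,0.23],"dr":[0,0,-0.006],"fingers":0.5},{"delta_pos":[0.03,0.02,0.23],"dr":[0,0,-0.006],"fingers":0.5},{"delta_pos":[0.02,0.01,0.15],"dr":[0,0,0],"fingers":0.5},{"delta_pos":[0,0,0],"dr":[0,0,0],"fingers":0.5},{"delta_pos":[0,0,0],"dr":[0,0,0],"fingers":0.5},{"delta_pos":[0,0,0],"dr":[0,0,0],"fingers":0.5},{"delta_pos":[0,0,0],"dr":[0,0,0],"fingers":0.5},{"delta_pos":[0,0,0],"dr":[0,0,0],"fingers":0.5},{"delta_pos":[0,0,0],"dr":[0,0,0],"fingers":0.5}])

```text
time_s: 3.95
eef_pos: [0.3881, -0.1755, 0.1335]
orientation: [2.144, 2.292, -0.003]
contact_force: [-0.4, -0.3, 0.4]
gripper_width: 0.499
```

Run:
```python
from h import *
s=env.sense();print(s["gripper_width"],s["contact_force"],s["eef_pos"])
M=Rt(.071).T@R.from_rotvec(s["orientation"]).as_matrix();print(M.round(4))
print(toolxyz(np.array([.387,-.175,.126])-s["eef_pos"]))
```

```text
0.498739964152995 [-0.39213092 -0.25833124  0.37775085] [ 0.3881408  -0.17548252  0.13351513]
[[ 1.0e+00 -4.0e-03 -3.5e-03]
 [ 4.0e-03  1.0e+00  9.0e-04]
 [ 3.5e-03 -9.0e-04  1.0e+00]]
[ 0.00778494 -0.01483558  0.1001621 ]
```

Call:
send_rows(moves=[{"delta_pos":[0,-0.01,0.09],"dr":[0,0,0],"fingers":0.5},{"delta_pos":[0,0,0],"dr":[0,0,0],"fingers":1},{"delta_pos":[0,0,0],"dr":[0,0,0],"fingers":1},{"delta_pos":[0,0,0],"dr":[0,0,0],"fingers":1},{"delta_pos":[0,0,0],"dr":[0,0,0],"fingers":1},{"delta_pos":[0,0,0],"dr":[0,0,0],"fingers":1},{"delta_pos":[0,0,0],"dr":[0,0,0],"fingers":1},{"delta_pos":[0,0,0],"dr":[0,0,0],"fingers":1},{"delta_pos":[0,0,0],"dr":[0,0,0],"fingers":1},{"delta_pos":[0,0,0],"dr":[0,0,0],"fingers":1}], force=8)

```text
time_s: 5.2
eef_pos: [0.3873, -0.1756, 0.1263]
orientation: [2.144, 2.292, -0.003]
contact_force: [0.4, -0.5, 0.5]
gripper_width: 0.007
```

Run:
```python
from h import *
s=env.sense();print(s["gripper_width"],s["contact_force"],s["eef_pos"])
M=Rt(.071).T@R.from_rotvec(s["orientation"]).as_matrix();print(M.round(4))
cv2.imwrite("pics/w3.png",env.read_camera("wrist"));np.save("w3T.npy",wristT(s))
a=cv2.imread("pics/w3.png")[0:300,230:560]
cv2.imwrite("pics/w3z.png",cv2.resize(a,None,fx=2,fy=2))
```

```text
0.006891447338879657 [ 0.3891255  -0.45429345  0.46537121] [ 0.38734141 -0.17558043  0.1262638 ]
[[ 1.0e+00 -4.0e-03 -3.4e-03]
 [ 4.0e-03  1.0e+00  8.0e-04]
 [ 3.4e-03 -8.0e-04  1.0e+00]]
```

View pics/w3z.png

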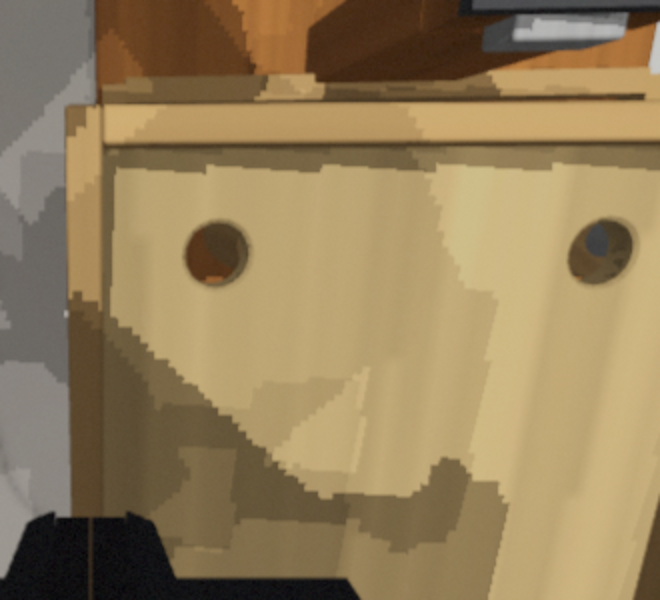

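Run:
```python
from h import *
for n in("scene","top"):
    im=env.read_camera(n)
    a=im[90:290,130:340] if n=="scene" else im[150:290,220:400]
    cv2.imwrite(f"pics/{n}3.png",cv2.resize(a,None,fx=3.8,fy=3.8,interpolation=cv2.INTER_CUBIC)[:600] if n=="top" else cv2.resize(a,None,fx=3,fy=3,interpolation=cv2.INTER_CUBIC))
```

```text
(no output)
```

View pics/scene3.png

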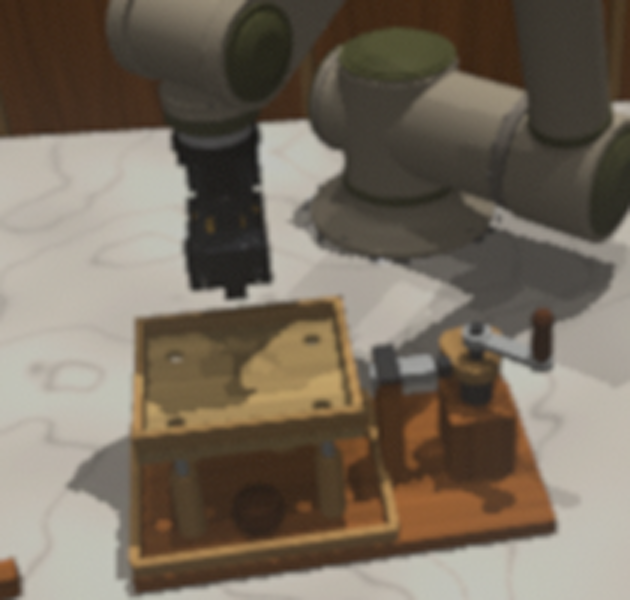

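View pics/top3.png

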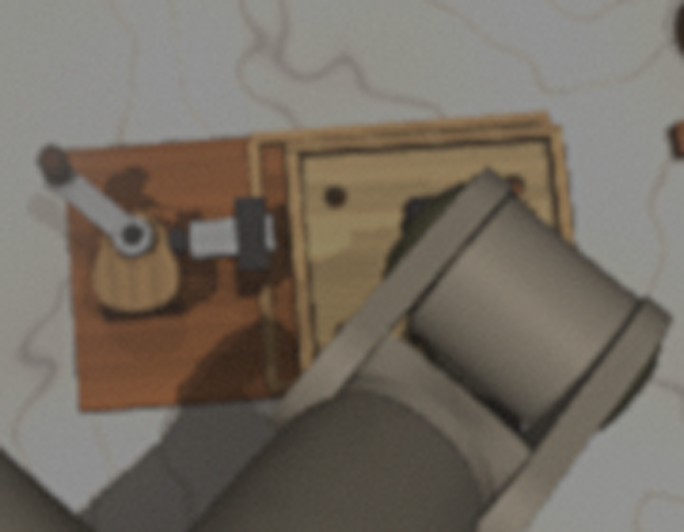

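View pics/w3.png

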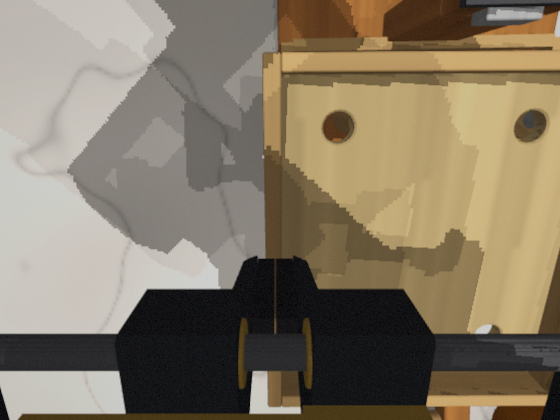

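Run:
```python
from h import *
def proj(n,p,E=None):
    i=env.camera_info(n);E=np.array(i["extrinsics"]) if E is None else E
    q=np.linalg.inv(E)@np.r_[p,1];u=np.array(i["mtx"])@q[:3];return u[:2]/u[2]
s=env.sense()
print("tcp scene",proj("scene",s["eef_pos"]),"in zoom",(proj("scene",s["eef_pos"])-[130,90])*3)
print("tcp wrist",proj("wrist",s["eef_pos"],wristT(s)))
p=s["eef_pos"].copy()
for z in(.115,.14):
    p[2]=z;print(z,(proj("scene",p)-[130,90])*3)
```

```text
tcp scene [209.60355008 195.80408079] in zoom [238.81065024 317.41224237]
tcp wrist [273.04195    247.84333465]
0.115 [240.13850319 327.19112648]
0.14 [237.16971602 305.32769234]
```

Call:
send_rows(moves=[{"delta_pos":[0,0,0],"dr":[0,0,0],"fingers":0.6},{"delta_pos":[0,0,0],"dr":[0,0,0],"fingers":0.6},{"delta_pos":[0,0,0],"dr":[0,0,0],"fingers":0.6},{"delta_pos":[0,0,0],"dr":[0,0,0],"fingers":0.6},{"delta_pos":[0,0,0],"dr":[0,0,0],"fingers":0.6},{"delta_pos":[0,0,0.05],"dr":[0,0,0],"fingers":0.6},{"delta_pos":[0,0,0.05],"dr":[0,0,0],"fingers":0.6},{"delta_pos":[0,0,0.04],"dr":[0,0,0],"fingers":0.6},{"delta_pos":[0,0,0],"dr":[0,0,0],"fingers":0.6},{"delta_pos":[0,0,0],"dr":[0,0,0],"fingers":0.6}])

```text
time_s: 6.6
eef_pos: [0.3873, -0.1755, 0.1148]
orientation: [2.144, 2.293, -0.003]
contact_force: [-0.5, -0.1, 0.3]
gripper_width: 0.401
```

Run:
```python
from h import *
s=env.sense();print(env.grip_point_offset,s["gripper_width"],s["contact_force"],s["eef_pos"])
im=env.read_camera("wrist");cv2.imwrite("pics/w4.png",im)
a=env.read_camera("scene")[140:260,150:290]
cv2.imwrite("pics/scene4.png",cv2.resize(a,None,fx=5,fy=5,interpolation=cv2.INTER_CUBIC))
```

```text
0.0187 0.4007258594673365 [-0.5256555  -0.08177856  0.25052952] [ 0.38728266 -0.17553723  0.11479516]
```

View pics/w4.png

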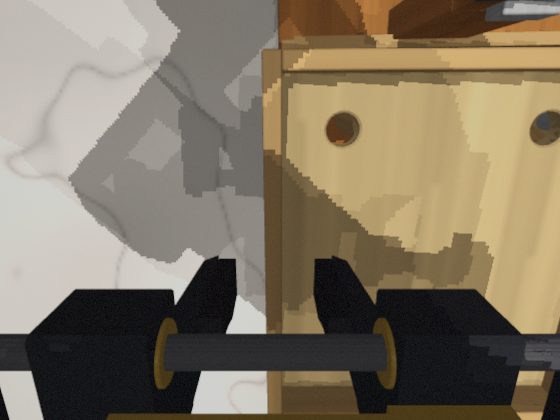

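View pics/scene4.png

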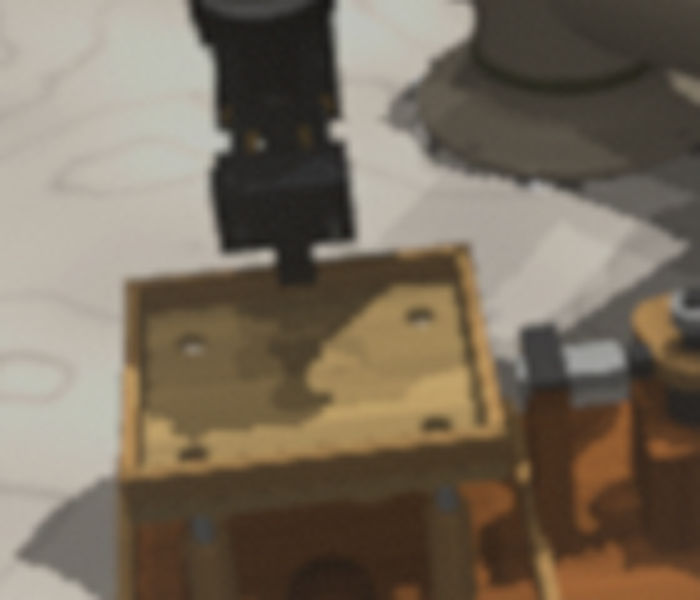

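Call:
send_rows(moves=[{"delta_pos":[0,0,0.05],"dr":[0,0,0],"fingers":0.6},{"delta_pos":[0,0,0.04],"dr":[0,0,0],"fingers":0.6},{"delta_pos":[0,0,0],"dr":[0,0,0],"fingers":1},{"delta_pos":[0,0,0],"dr":[0,0,0],"fingers":1},{"delta_pos":[0,0,0],"dr":[0,0,0],"fingers":1},{"delta_pos":[0,0,0],"dr":[0,0,0],"fingers":1},{"delta_pos":[0,0,0],"dr":[0,0,0],"fingers":1},{"delta_pos":[0,0,0],"dr":[0,0,0],"fingers":1},{"delta_pos":[0,0,0],"dr":[0,0,0],"fingers":1},{"delta_pos":[0,0,0],"dr":[0,0,0],"fingers":1}])

```text
time_s: 7.95
eef_pos: [0.3873, -0.1756, 0.1077]
orientation: [2.144, 2.293, -0.003]
contact_force: [0.2, 0.5, -0.1]
gripper_width: 0.089
```

Run:
```python
from h import *
s=env.sense();print(s["gripper_width"],s["contact_force"],s["eef_pos"])
T=wristT(s);np.save("w5T.npy",T)
im=env.read_camera("wrist");cv2.imwrite("pics/w5.png",im)
```

```text
0.08873959692990237 [ 0.16482708  0.5133867  -0.13111843] [ 0.3872825  -0.17555657  0.10772236]
```

View pics/w5.png

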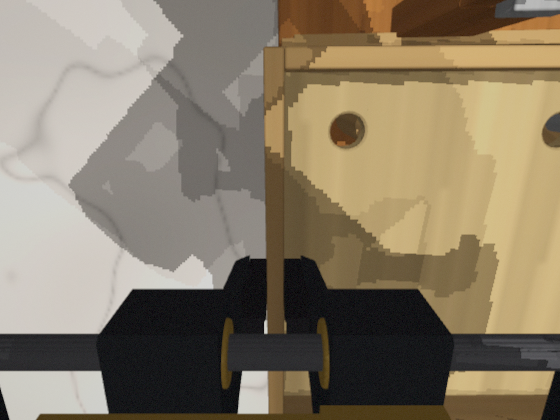

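Run:
```python
from h import *
np.set_printoptions(precision=4,suppress=True)
s=env.sense();T=np.load("w5T.npy")
im=cv2.imread("pics/w5.png")
h=cast("wrist",[(347,130)],.1195,T)[0,:2];print("hole",h)
rim=cast("wrist",[(264,47),(265,170)],.14,T)[:,:2];print(rim,"yaw edge",np.arctan2(-(rim[0]-rim[1])[0],(rim[0]-rim[1])[1]))
r2=lambda a:np.array([[np.cos(a),-np.sin(a)],[np.sin(a),np.cos(a)]])
for a in(.067,.071):
    print(a,"tray c from hole",h-r2(a)@[-.048,.062],"from wall x",s["eef_pos"][:2]+r2(a)@[.081,0])
```

```text
hole [ 0.4164 -0.1106]
[[ 0.3779 -0.0812]
 [ 0.381  -0.127 ]] yaw edge 0.06653755188055564
0.067 tray c from hole [ 0.4684 -0.1692] from wall x [ 0.4681 -0.1701]
0.071 tray c from hole [ 0.4687 -0.169 ] from wall x [ 0.4681 -0.1698]
```

Call:
send_rows(moves=[{"delta_pos":[-0.005,0.06,0],"dr":[0,0,-0.007],"fingers":1},{"delta_pos":[-0.005,0.06,0],"dr":[0,0,-0.007],"fingers":1},{"delta_pos":[-0.005,0.06,0],"dr":[0,0,-0.007],"fingers":1},{"delta_pos":[-0.005,0.06,0],"dr":[0,0,-0.006],"fingers":1},{"delta_pos":[0,0.05,0],"dr":[0,0,0],"fingers":1},{"delta_pos":[0,0,0],"dr":[0,0,0],"fingers":1},{"delta_pos":[0,0,0],"dr":[0,0,0],"fingers":1},{"delta_pos":[0,0,0],"dr":[0,0,0],"fingers":1},{"delta_pos":[0,0,0],"dr":[0,0,0],"fingers":1},{"delta_pos":[0,0,0],"dr":[0,0,0],"fingers":1}])

```text
time_s: 9.25
eef_pos: [0.4114, -0.1753, 0.1075]
orientation: [2.117, 2.316, -0.001]
contact_force: [3.2, 0.9, -2.8]
gripper_width: 0.084
```

```bash
cat >> h.py <<'E'
def yaw(s):
    y=R.from_rotvec(s["orientation"]).as_matrix()[:,1];return np.arctan2(y[1],y[0])
E
python3 - <<'E'
from h import *
s=env.sense();print(s["time_s"],s["gripper_width"],s["contact_force"],s["eef_pos"],yaw(s))
print("to target",toolxyz(np.array([.4115,-.1758,s["eef_pos"][2]])-s["eef_pos"],s))
T=wristT(s);np.save("w6T.npy",T)
im=env.read_camera("wrist");cv2.imwrite("pics/w6.png",im)
a=env.read_camera("scene")[140:290,150:310]
cv2.imwrite("pics/scene6.png",cv2.resize(a,None,fx=4,fy=4,interpolation=cv2.INTER_CUBIC))
E
```

```text
9.25 0.08409980935445739 [ 3.20046309  0.90261377 -2.77144139] [ 0.41140968 -0.17525252  0.10747985] 0.08962163242500101
to target [-7.37813710e-03  5.46146854e-04  2.42875088e-05]
```

View pics/w6.png

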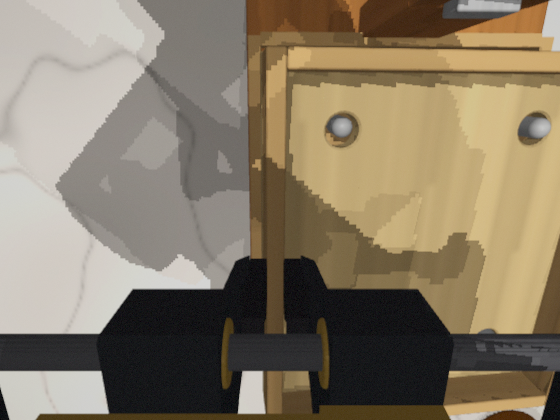

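View pics/scene6.png

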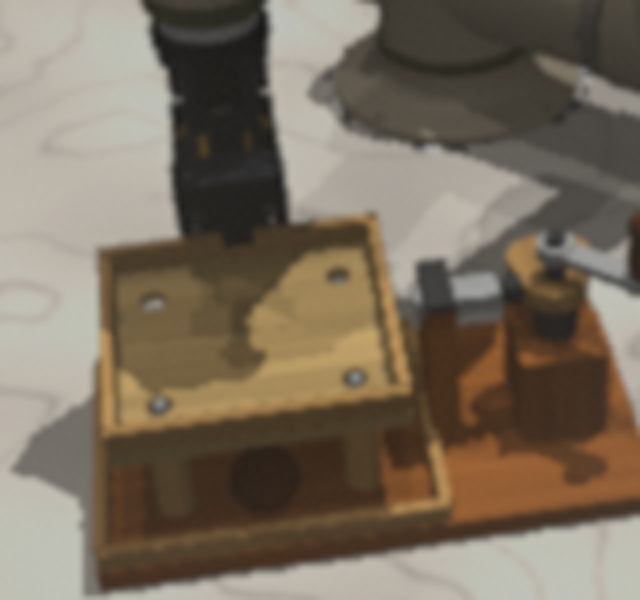

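All four pins show in their holes, and the wrist carries part of the weight (-2.8 N). I'll open the jaws to let the tray drop.

Call:
send_rows(moves=[{"delta_pos":[0,0,0],"dr":[0,0,0],"fingers":0.75},{"delta_pos":[0,0,0],"dr":[0,0,0],"fingers":0.75},{"delta_pos":[0,0,0],"dr":[0,0,0],"fingers":0.75},{"delta_pos":[0,0,0],"dr":[0,0,0],"fingers":0.75},{"delta_pos":[0,0,0],"dr":[0,0,0],"fingers":0.75},{"delta_pos":[0,0,0],"dr":[0,0,0],"fingers":0.75},{"delta_pos":[0,0,0],"dr":[0,0,0],"fingers":0.75},{"delta_pos":[0,0,0],"dr":[0,0,0],"fingers":0.75},{"delta_pos":[0,0,0],"dr":[0,0,0],"fingers":0.75},{"delta_pos":[0,0,0],"dr":[0,0,0],"fingers":0.75}])

```text
time_s: 10.6
eef_pos: [0.4107, -0.1753, 0.1077]
orientation: [2.118, 2.317, -0.003]
contact_force: [0.1, 0.0, 0.5]
gripper_width: 0.249
```

Run:
```python
from h import *
s=env.sense();print(s["time_s"],s["gripper_width"],s["contact_force"],s["eef_pos"],yaw(s))
T=wristT(s);np.save("w7T.npy",T)
im=env.read_camera("wrist");cv2.imwrite("pics/w7.png",im)
a=env.read_camera("scene")[140:290,150:310]
cv2.imwrite("pics/scene7.png",cv2.resize(a,None,fx=4,fy=4,interpolation=cv2.INTER_CUBIC))
```

```text
10.6 0.24910622977892152 [0.10932371 0.04272893 0.49254928] [ 0.41070008 -0.1753374   0.10773219] 0.08983723062517229
```

View pics/w7.png

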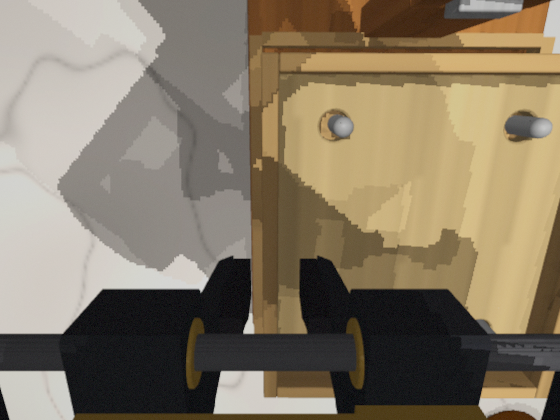

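View pics/scene7.png

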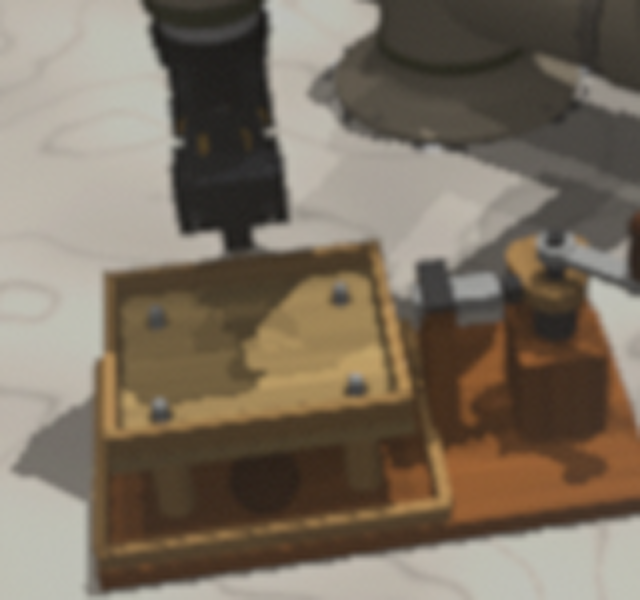

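The tray has dropped and all four pins stand proud. I'll lift the arm and move toward the knob, then check that the tray is level.

Run:
```python
from h import *
plan([.41,-.175,.33],.089,5,f=.5)
```

```text
[{"delta_pos": [-0.0, -0.0, -0.59], "dr": [0.0, 0.001, 0.0], "fingers": 0.5}, {"delta_pos": [-0.0, -0.0, -0.59], "dr": [0.0, 0.001, 0.0], "fingers": 0.5}, {"delta_pos": [-0.0, -0.0, -0.59], "dr": [0.0, 0.001, 0.0], "fingers": 0.5}, {"delta_pos": [0.0, -0.0, -0.59], "dr": [0.0, 0.001, 0.0], "fingers": 0.5}, {"delta_pos": [0.0, -0.0, -0.59], "dr": [0.0, 0.001, 0.0], "fingers": 0.5}]
deg/row 0.040258616763788446 mm/row 44.4547555512617
```

Call:
send_rows(moves=[{"delta_pos":[0,0,-0.3],"dr":[0,0,0],"fingers":0.75},{"delta_pos":[0,0,-0.59],"dr":[0,0,0],"fingers":1},{"delta_pos":[0,0,-0.59],"dr":[0,0,0],"fingers":1},{"delta_pos":[0,0,-0.59],"dr":[0,0,0],"fingers":1},{"delta_pos":[-0.1,-0.2,-0.59],"dr":[0,0,0],"fingers":1},{"delta_pos":[-0.1,-0.2,-0.2],"dr":[0,0,0],"fingers":1},{"delta_pos":[0,0,0],"dr":[0,0,0],"fingers":1},{"delta_pos":[0,0,0],"dr":[0,0,0],"fingers":1},{"delta_pos":[0,0,0],"dr":[0,0,0],"fingers":1},{"delta_pos":[0,0,0],"dr":[0,0,0],"fingers":1}])

```text
time_s: 11.95
eef_pos: [0.3813, -0.1912, 0.3265]
orientation: [-2.116, -2.318, 0.003]
contact_force: [-0.0, -0.7, -0.2]
gripper_width: 0.004
```

Run:
```python
from h import *
s=env.sense();print(s["time_s"],s["gripper_width"],s["contact_force"],s["eef_pos"],yaw(s))
T=wristT(s);np.save("w8T.npy",T)
im=env.read_camera("wrist");cv2.imwrite("pics/w8.png",im);a=im[:290,240:480]
cv2.imwrite("pics/w8z.png",cv2.resize(a,None,fx=2,fy=2,interpolation=cv2.INTER_CUBIC))
im=env.read_camera("scene");cv2.imwrite("pics/scene8.png",im);a=im[180:290,165:325]
cv2.imwrite("pics/scene8z.png",cv2.resize(a,None,fx=5,fy=5,interpolation=cv2.INTER_CUBIC))
```

```text
11.95 0.003894092554179894 [-0.03410606 -0.67881837 -0.23851207] [ 0.38132018 -0.19124005  0.32651137] 0.09083935447459725
```

View pics/w8z.png

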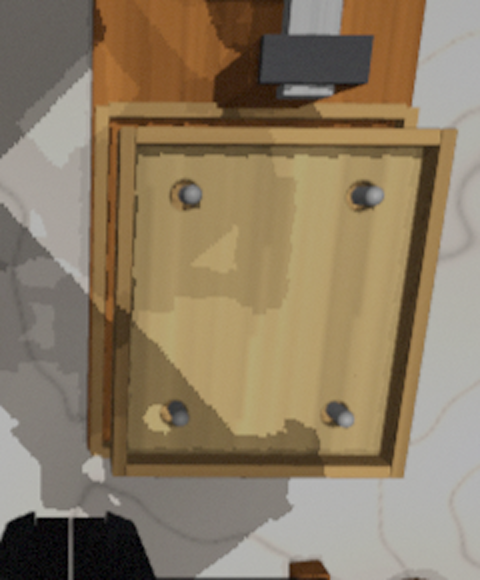

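View pics/scene8z.png

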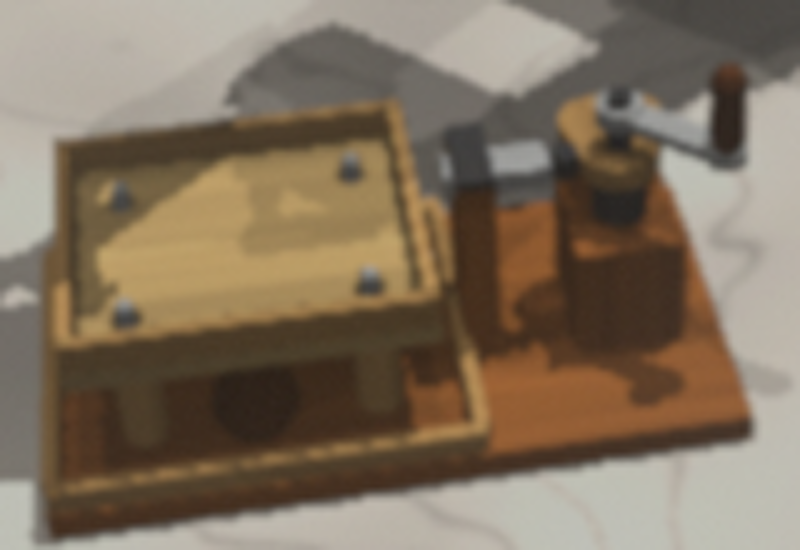

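Run:
```python
from h import *
np.set_printoptions(precision=4,suppress=True)
T=np.load("w8T.npy")
w=np.array([(118,128),(457,130),(112,476),(404,476)])/2-.25+[240,0]
sc=np.array([(395,99),(445,306),(55,143),(55,348)])/5-.4+[165,180]
# two-view: midpoint of closest approach
def ray(n,uv,E):
    M=np.array(env.camera_info(n)["mtx"]);d=E[:3,:3]@np.linalg.solve(M,np.r_[uv,1]);return E[:3,3],d/np.linalg.norm(d)
Es=np.array(env.camera_info("scene")["extrinsics"])
for a,b in zip(w,sc):
    o1,d1=ray("wrist",a,T);o2,d2=ray("scene",b,Es)
    k=np.linalg.lstsq(np.c_[d1,-d2],o2-o1,rcond=None)[0]
    p,q=o1+k[0]*d1,o2+k[1]*d2;print((p+q)/2,"gap",np.linalg.norm(p-q))
for z in(.115,.12,.125):
    r=cast("wrist",w,z,T);print(z,"x-width +y/-y",np.linalg.norm(r[0]-r[1]),np.linalg.norm(r[2]-r[3]),"y-len -x/+x",np.linalg.norm(r[0]-r[2]),np.linalg.norm(r[1]-r[3]), r.mean(0))
# pin tip
k=cast("top",[[0,0]],0)
```

```text
[ 0.3959 -0.0818  0.1122] gap 0.0013281712401187757
[ 0.5683 -0.0651  0.1093] gap 0.0022849705692843405
[ 0.4135 -0.2696  0.1115] gap 0.0014388153779678213
[ 0.5826 -0.2538  0.1142] gap 0.00018402426220203604
0.115 x-width +y/-y 0.17039277982634496 0.16975539875333112 y-len -x/+x 0.1883933959538271 0.1871811664589764 [ 0.4891 -0.1677  0.115 ]
0.12 x-width +y/-y 0.1681955451755075 0.16756638320532696 y-len -x/+x 0.18596404127107263 0.1847674436161014 [ 0.4877 -0.167   0.12  ]
0.125 x-width +y/-y 0.16599831052467012 0.16537736765732267 y-len -x/+x 0.18353468658831823 0.18235372077322637 [ 0.4862 -0.1663  0.125 ]
```

The triangulated rim corners are at z = 109–114 mm (115 expected, pixel noise about 3 mm), and the sizes match. The tray is level and seated. Next is the knob.

Run:
```python
from h import *
np.set_printoptions(precision=4,suppress=True)
im=env.read_camera("top");cv2.imwrite("pics/top8.png",im);a=im[170:270,225:385]
cv2.imwrite("pics/top8z.png",cv2.resize(a,None,fx=5,fy=5,interpolation=cv2.INTER_CUBIC))
print(cast("scene",np.array([(730,74)])/5-.4+[165,180],.206))
hub=np.array([.4743,.0335])
for c in(0,.06,.12):
    f=.785+.089+c;print(c,hub+.065*np.array([np.cos(f),np.sin(f)]))
```

```text
[[0.5218 0.0836 0.206 ]]
0 [0.516  0.0833]
0.06 [0.513  0.0858]
0.12 [0.5097 0.088 ]
```

View pics/top8z.png

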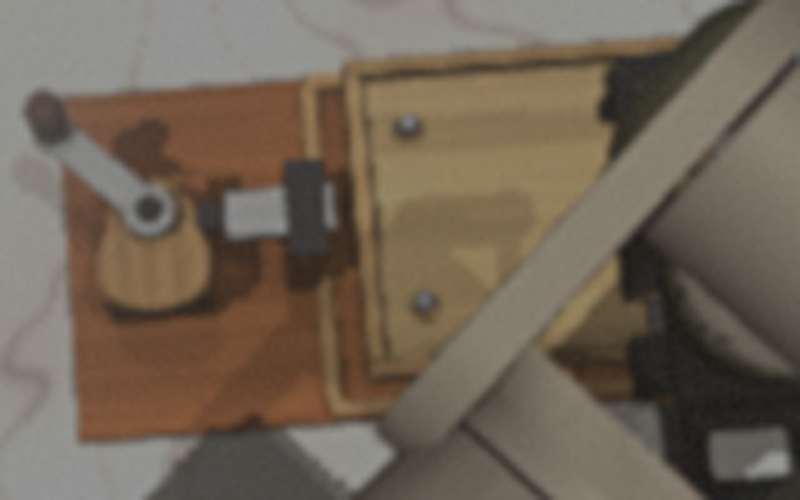

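Run:
```python
from h import *
plan([.514,.082,.27],.089,7,f=.2)
```

```text
[{"delta_pos": [0.5, 0.3, 0.11], "dr": [-0.001, -0.0, 0.0], "fingers": 0.2}, {"delta_pos": [0.5, 0.3, 0.11], "dr": [-0.001, -0.0, 0.0], "fingers": 0.2}, {"delta_pos": [0.5, 0.3, 0.11], "dr": [-0.001, -0.0, 0.0], "fingers": 0.2}, {"delta_pos": [0.5, 0.3, 0.11], "dr": [-0.001, -0.0, 0.0], "fingers": 0.2}, {"delta_pos": [0.5, 0.3, 0.11], "dr": [-0.001, -0.0, 0.0], "fingers": 0.2}, {"delta_pos": [0.5, 0.3, 0.11], "dr": [-0.001, -0.0, 0.0], "fingers": 0.2}, {"delta_pos": [0.5, 0.3, 0.11], "dr": [-0.001, -0.0, 0.0], "fingers": 0.2}]
deg/row 0.027756221986079306 mm/row 44.17105800970467
```

Call:
send_rows(moves=[{"delta_pos":[0.5,0.3,0],"dr":[0,0,0],"fingers":0.2},{"delta_pos":[0.5,0.3,0],"dr":[0,0,0],"fingers":0.2},{"delta_pos":[0.5,0.3,0.1],"dr":[0,0,0],"fingers":0.2},{"delta_pos":[0.5,0.3,0.1],"dr":[0,0,0],"fingers":0.2},{"delta_pos":[0.5,0.3,0.1],"dr":[0,0,0],"fingers":0.2},{"delta_pos":[0.5,0.3,0.2],"dr":[0,0,0],"fingers":0.2},{"delta_pos":[0.4,0.25,0.2],"dr":[0,0,0],"fingers":0.2},{"delta_pos":[0,0,0],"dr":[0,0,0],"fingers":0.2},{"delta_pos":[0,0,0],"dr":[0,0,0],"fingers":0.2},{"delta_pos":[0,0,0],"dr":[0,0,0],"fingers":0.2}])

```text
time_s: 13.35
eef_pos: [0.5157, 0.0834, 0.2719]
orientation: [-2.121, -2.316, 0.004]
contact_force: [0.0, -0.7, -0.4]
gripper_width: 0.802
```

Run:
```python
from h import *
s=env.sense();print(s["time_s"],s["gripper_width"],s["contact_force"],s["eef_pos"],yaw(s))
T=wristT(s);np.save("w9T.npy",T)
im=env.read_camera("wrist");cv2.imwrite("pics/w9.png",im)
print((R.from_rotvec(s["orientation"]).inv()*R.from_matrix(Rt(.089))).as_rotvec()/(np.pi/4))
```

```text
13.35 0.8023216279713559 [ 0.00746003 -0.66976714 -0.43549992] [0.51571248 0.08342017 0.27185282] 0.08766226978884915
[-0.00367098  0.00093711 -0.0017019 ]
```

View pics/w9.png

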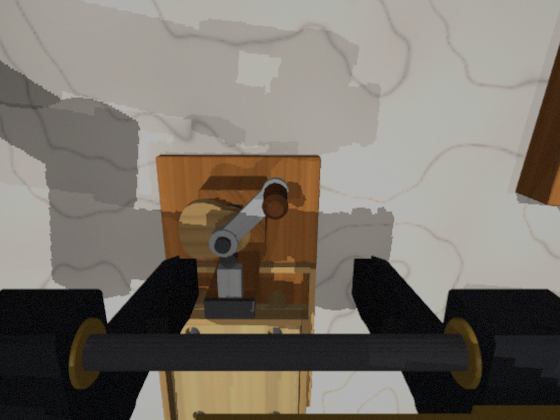

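Run:
```python
from h import *
s=env.sense();T=np.load("w9T.npy")
k=cast("wrist",[(275,205)],.206,T)[0];h=cast("wrist",[(222,245)],.163,T)[0]
print(k,h,np.arctan2(*(k-h)[[1,0]])-.874,np.linalg.norm((k-h)[:2]))
k[2]=.155;print(toolxyz(k-s["eef_pos"],s))
```

```text
[0.51625403 0.08725411 0.206     ] [0.47491498 0.03415738 0.163     ] 0.035265332012329176 0.06729175114017953
[0.05236667 0.01497326 1.55937067]
```

Call:
send_rows(moves=[{"delta_pos":[0.02,0,0.3],"dr":[0,0,0],"fingers":0.2},{"delta_pos":[0.02,0,0.3],"dr":[0,0,0],"fingers":0.2},{"delta_pos":[0,0,0.3],"dr":[0,0,0],"fingers":0.2},{"delta_pos":[0,0,0.25],"dr":[0,0,0],"fingers":0.2},{"delta_pos":[0,0,0.15],"dr":[0,0,0],"fingers":0.2},{"delta_pos":[0,0,0.1],"dr":[0,0,0],"fingers":0.2},{"delta_pos":[0,0,0.05],"dr":[0,0,0],"fingers":0.2},{"delta_pos":[0,0,0],"dr":[0,0,0],"fingers":0.2},{"delta_pos":[0,0,0],"dr":[0,0,0],"fingers":0.2},{"delta_pos":[0,0,0],"dr":[0,0,0],"fingers":0.2}])

```text
time_s: 14.65
eef_pos: [0.5169, 0.0818, 0.1649]
orientation: [2.125, 2.304, 0.006]
contact_force: [0.6, 0.0, -0.5]
gripper_width: 0.801
```

Run:
```python
from h import *
s=env.sense();print(s["time_s"],s["contact_force"],s["eef_pos"],yaw(s))
im=env.read_camera("wrist");cv2.imwrite("pics/w10.png",im)
a=env.read_camera("scene")[120:290,190:350]
cv2.imwrite("pics/scene10.png",cv2.resize(a,None,fx=3.5,fy=3.5,interpolation=cv2.INTER_CUBIC))
```

```text
14.65 [ 0.56845133  0.01945013 -0.47316438] [0.51692715 0.08178681 0.16489895] 0.08080532066722822
```

View pics/w10.png

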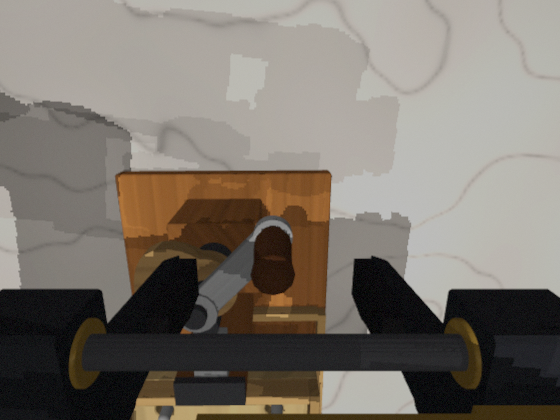

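View pics/scene10.png

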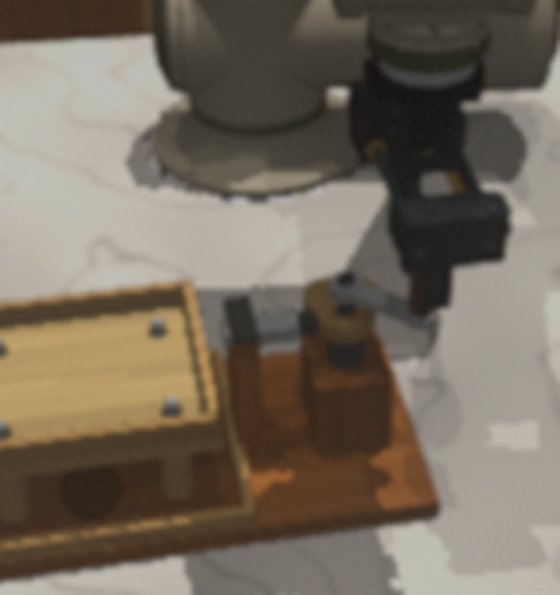

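Call:
send_rows(moves=[{"delta_pos":[0.05,0,0.07],"dr":[0,0,0],"fingers":0.2},{"delta_pos":[0,0,0.06],"dr":[0,0,0],"fingers":0.2},{"delta_pos":[0,0,0],"dr":[0,0,0],"fingers":1},{"delta_pos":[0,0,0],"dr":[0,0,0],"fingers":1},{"delta_pos":[0,0,0],"dr":[0,0,0],"fingers":1},{"delta_pos":[0,0,0],"dr":[0,0,0],"fingers":1},{"delta_pos":[0,0,0],"dr":[0,0,0],"fingers":1},{"delta_pos":[0,0,0],"dr":[0,0,0],"fingers":1},{"delta_pos":[0,0,0],"dr":[0,0,0],"fingers":1},{"delta_pos":[0,0,0],"dr":[0,0,0],"fingers":1}], force=12)

```text
time_s: 16.0
eef_pos: [0.5161, 0.0855, 0.1544]
orientation: [2.125, 2.305, 0.004]
contact_force: [-1.1, -0.7, -0.2]
gripper_width: 0.212
```

Run:
```python
from h import *
s=env.sense();print(s["time_s"],s["gripper_width"],s["contact_force"],s["eef_pos"],yaw(s))
im=env.read_camera("wrist");cv2.imwrite("pics/w11.png",im)
hub=np.array([.4745,.0337])
d=s["eef_pos"][:2]-hub;print(np.linalg.norm(d),np.arctan2(d[1],d[0])-.874)
```

```text
16.0 0.21154352195574733 [-1.07921    -0.66671106 -0.22094337] [0.51611939 0.08547264 0.15435419] 0.08085700288841306
0.06642724755121646 0.019689337947717545
```

View pics/w11.png

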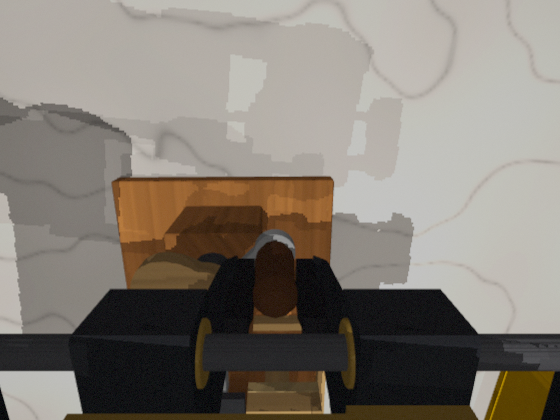

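```bash
cat > arc.py <<'E'
from h import *
import sys,json
a0,a1,n=map(float,sys.argv[1:4]);n=int(n)
s=env.sense();print(s["time_s"],s["gripper_width"],s["contact_force"],s["eef_pos"],yaw(s))
hub=np.array([.4745,.0337]);d=s["eef_pos"][:2]-hub;print(np.linalg.norm(d),np.arctan2(d[1],d[0])-.874)
a=np.linspace(a0,a1,n+1)+.874;p=hub+.0655*np.c_[np.cos(a),np.sin(a)];p[0]=s["eef_pos"][:2]
for k in range(n): print(toolxyz(np.r_[p[k+1]-p[k],0],s).round(3))
E
python3 arc.py .02 .75 7
```

```text
16.05 0.207346643563613 [-1.04506445 -1.12467111  0.21767898] [0.51612489 0.0854548  0.15435912] 0.08081831960543175
0.06641679512319884 0.01945648127001176
[ 0.05  -0.078 -0.001]
[ 0.051 -0.075 -0.001]
[ 0.043 -0.08  -0.001]
[ 0.035 -0.084 -0.001]
[ 0.026 -0.087 -0.001]
[ 0.017 -0.089 -0.001]
[ 0.007 -0.091 -0.001]
```

Call:
send_rows(moves=[{"delta_pos":[0.05,-0.075,0],"dr":[0,0,0],"fingers":1},{"delta_pos":[0.05,-0.075,0],"dr":[0,0,0],"fingers":1},{"delta_pos":[0.043,-0.08,0],"dr":[0,0,0],"fingers":1},{"delta_pos":[0.035,-0.084,0],"dr":[0,0,0],"fingers":1},{"delta_pos":[0.026,-0.087,0],"dr":[0,0,0],"fingers":1},{"delta_pos":[0.017,-0.089,0],"dr":[0,0,0],"fingers":1},{"delta_pos":[0.007,-0.09,0],"dr":[0,0,0],"fingers":1},{"delta_pos":[0,0,0],"dr":[0,0,0],"fingers":1},{"delta_pos":[0,0,0],"dr":[0,0,0],"fingers":1},{"delta_pos":[0,0,0],"dr":[0,0,0],"fingers":1}])

```text
time_s: 17.3
eef_pos: [0.4829, 0.1055, 0.1544]
orientation: [2.112, 2.294, 0.054]
contact_force: [1.2, -0.9, -1.3]
gripper_width: 0.208
```

```bash
python3 arc.py .75 1.6 8;python3 - <<'E'
from h import *
cv2.imwrite("pics/w12.png",env.read_camera("wrist"))
E
```

```text
17.3 0.20838253558123215 [ 1.19705279 -0.90509897 -1.34225729] [0.48288153 0.10549876 0.15441892] 0.08234907367048085
0.07228632174320888 0.5805859475080842
[-0.074 -0.257 -0.011]
[-0.012 -0.092 -0.004]
[-0.022 -0.09  -0.004]
[-0.031 -0.087 -0.004]
[-0.04  -0.083 -0.004]
[-0.049 -0.079 -0.004]
[-0.057 -0.073 -0.003]
[-0.064 -0.067 -0.003]
```

View pics/w12.png

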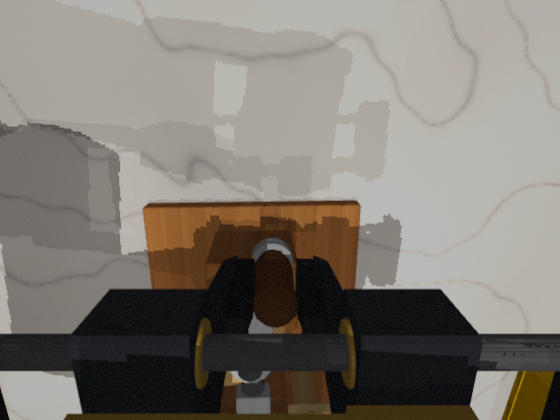

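```bash
python3 arc.py .58 1.6 9|tail -9;python3 - <<'E'
from h import *
s=env.sense();print((R.from_rotvec(s["orientation"]).inv()*R.from_matrix(Rt(.082))).as_rotvec()/(np.pi/4))
E
```

```text
[-0.074 -0.116 -0.005]
[ 0.003 -0.099 -0.004]
[-0.008 -0.098 -0.004]
[-0.019 -0.097 -0.004]
[-0.03  -0.094 -0.004]
[-0.041 -0.09  -0.004]
[-0.051 -0.085 -0.004]
[-0.06  -0.079 -0.004]
[-0.068 -0.071 -0.003]
[ 0.05248509 -0.00774866  0.00054225]
```

Call:
send_rows(moves=[{"delta_pos":[-0.04,-0.1,0],"dr":[0.015,0,0],"fingers":1},{"delta_pos":[-0.03,-0.11,0],"dr":[0.015,0,0],"fingers":1},{"delta_pos":[-0.02,-0.11,0],"dr":[0.015,0,0],"fingers":1},{"delta_pos":[-0.02,-0.11,0],"dr":[0.01,0,0],"fingers":1},{"delta_pos":[-0.03,-0.11,0],"dr":[0.01,0,0],"fingers":1},{"delta_pos":[-0.04,-0.1,0],"dr":[0.01,0,0],"fingers":1},{"delta_pos":[-0.05,-0.095,0],"dr":[0.01,0,0],"fingers":1},{"delta_pos":[0,0,0],"dr":[0,0,0],"fingers":1},{"delta_pos":[0,0,0],"dr":[0,0,0],"fingers":1},{"delta_pos":[0,0,0],"dr":[0,0,0],"fingers":1}])

```text
time_s: 18.6
eef_pos: [0.4364, 0.0916, 0.1555]
orientation: [-2.114, -2.297, -0.022]
contact_force: [0.5, -1.7, 0.8]
gripper_width: 0.211
```

```bash
python3 arc.py 1.3 1.6 3;python3 - <<'E'
from h import *
s=env.sense();print((R.from_rotvec(s["orientation"]).inv()*R.from_matrix(Rt(.082))).as_rotvec()/(np.pi/4))
cv2.imwrite("pics/w13.png",env.read_camera("wrist"))
im=env.read_camera("top");cv2.imwrite("pics/top13.png",im);a=im[170:270,225:385]
cv2.imwrite("pics/top13z.png",cv2.resize(a,None,fx=5,fy=5,interpolation=cv2.INTER_CUBIC))
E
```

```text
18.6 0.21130033352179617 [ 0.48458924 -1.73387286  0.8403648 ] [0.43639777 0.09159137 0.15546068] 0.08284597226688822
0.06930505537137975 1.2788918986284314
[-0.101 -0.065 -0.002]
[-0.054 -0.068 -0.001]
[-0.061 -0.063 -0.001]
[-0.0033511  -0.03062407  0.00103692]
```

View pics/w13.png

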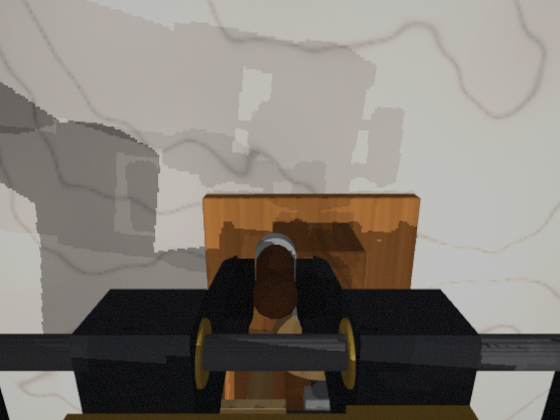

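View pics/top13z.png

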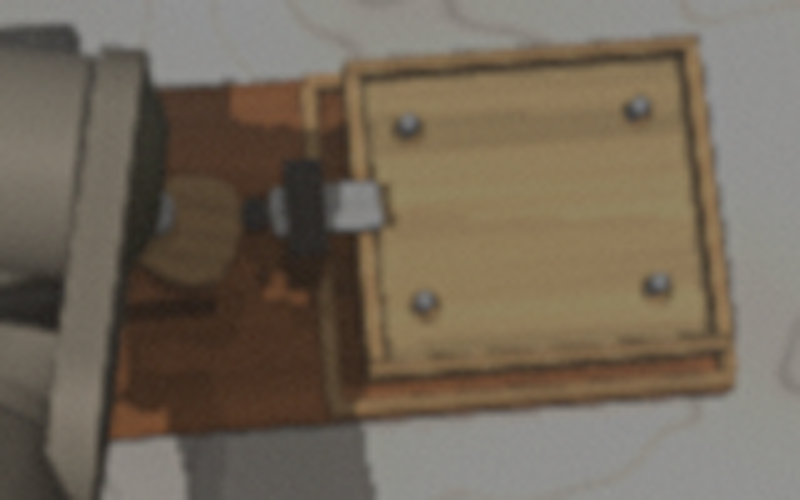

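Call:
send_rows(moves=[{"delta_pos":[-0.06,-0.08,0],"dr":[0,-0.01,0],"fingers":1},{"delta_pos":[-0.065,-0.075,0],"dr":[0,-0.01,0],"fingers":1},{"delta_pos":[-0.065,-0.07,0],"dr":[0,-0.01,0],"fingers":1},{"delta_pos":[0,0,0],"dr":[0,0,0],"fingers":1},{"delta_pos":[0,0,0],"dr":[0,0,0],"fingers":1},{"delta_pos":[0,0,0],"dr":[0,0,0],"fingers":1},{"delta_pos":[0,0,0],"dr":[0,0,0],"fingers":1},{"delta_pos":[0,0,0],"dr":[0,0,0],"fingers":1},{"delta_pos":[0,0,0],"dr":[0,0,0],"fingers":1},{"delta_pos":[0,0,0],"dr":[0,0,0],"fingers":1}])

```text
time_s: 19.95
eef_pos: [0.4228, 0.0766, 0.1557]
orientation: [2.126, 2.311, 0.007]
contact_force: [0.7, -1.2, -0.2]
gripper_width: 0.209
```

```bash
python3 arc.py 1.55 1.6 1;python3 - <<'E'
from h import *
s=env.sense();T=wristT(s)
cv2.imwrite("pics/w14.png",env.read_camera("wrist"));np.save("w14T.npy",T)
E
```

```text
19.95 0.20914787324148928 [ 0.68918502 -1.2112158  -0.21982821] [0.4227622  0.07662099 0.15574994] 0.0833304322777361
0.06722359106372336 1.5750696603484466
[-0.032  0.001 -0.   ]
```

View pics/w14.png

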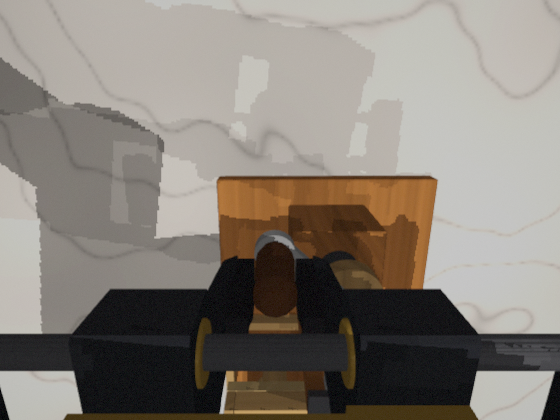

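The crank is at about 1.58. I'll open, rise and back off.

Call:
send_rows(moves=[{"delta_pos":[0,0,0],"dr":[0,0,0],"fingers":0.3},{"delta_pos":[0,0,0],"dr":[0,0,0],"fingers":0.3},{"delta_pos":[0,0,0],"dr":[0,0,0],"fingers":0.3},{"delta_pos":[0,0,0],"dr":[0,0,0],"fingers":0.3},{"delta_pos":[0,0,0],"dr":[0,0,0],"fingers":0.3},{"delta_pos":[0,0,0],"dr":[0,0,0],"fingers":0.3},{"delta_pos":[0,0,-0.3],"dr":[0,0,0],"fingers":0.3},{"delta_pos":[0,0,-0.5],"dr":[0,0,0],"fingers":0.3},{"delta_pos":[0,0,-0.5],"dr":[0,0,0],"fingers":0.3},{"delta_pos":[0,0,-0.3],"dr":[0,0,0],"fingers":0.3}])

```text
time_s: 21.25
eef_pos: [0.4212, 0.0766, 0.278]
orientation: [-2.126, -2.31, -0.003]
contact_force: [0.5, -0.0, 0.3]
gripper_width: 0.698
```

Call:
send_rows(moves=[{"delta_pos":[0,0,-0.4],"dr":[0,0,0],"fingers":0.3},{"delta_pos":[-0.4,-0.4,-0.2],"dr":[0,0,0],"fingers":0.3},{"delta_pos":[-0.5,-0.5,0],"dr":[0,0,0],"fingers":1},{"delta_pos":[-0.5,-0.3,0],"dr":[0,0,0],"fingers":1},{"delta_pos":[-0.5,0,0],"dr":[0,0,0],"fingers":1},{"delta_pos":[0,0,0],"dr":[0,0,0],"fingers":1},{"delta_pos":[0,0,0],"dr":[0,0,0],"fingers":1},{"delta_pos":[0,0,0],"dr":[0,0,0],"fingers":1},{"delta_pos":[0,0,0],"dr":[0,0,0],"fingers":1},{"delta_pos":[0,0,0],"dr":[0,0,0],"fingers":1}])

```text
time_s: 22.5
eef_pos: [0.3413, -0.0743, 0.3259]
orientation: [2.121, 2.315, 0.006]
contact_force: [-0.0, 0.5, -0.4]
gripper_width: 0.008
```

Run:
```python
from h import *
s=env.sense();print(s["time_s"],s["contact_force"],s["eef_pos"]);np.save("w15T.npy",wristT(s))
cv2.imwrite("pics/w15.png",env.read_camera("wrist"))
im=env.read_camera("top");cv2.imwrite("pics/top15.png",im);a=im[170:270,225:385]
cv2.imwrite("pics/top15z.png",cv2.resize(a,None,fx=5,fy=5,interpolation=cv2.INTER_CUBIC))
cv2.imwrite("pics/scene15.png",env.read_camera("scene"))
```

```text
22.5 [-0.03127789  0.4808272  -0.39824622] [ 0.34126591 -0.0743212   0.32592424]
```

View pics/w15.png

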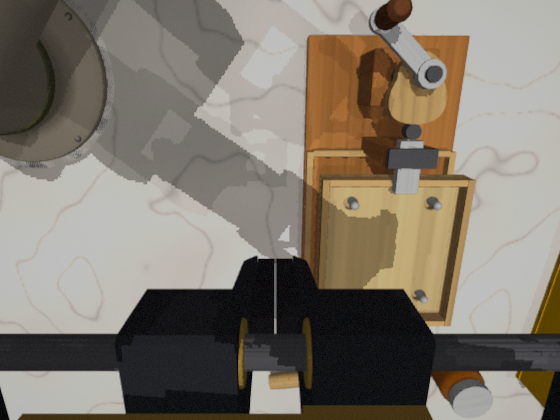

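View pics/top15z.png

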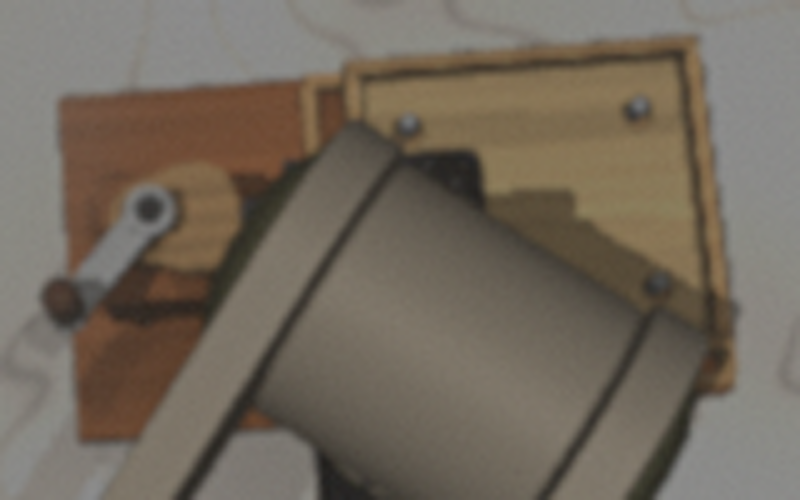

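View pics/scene15.png

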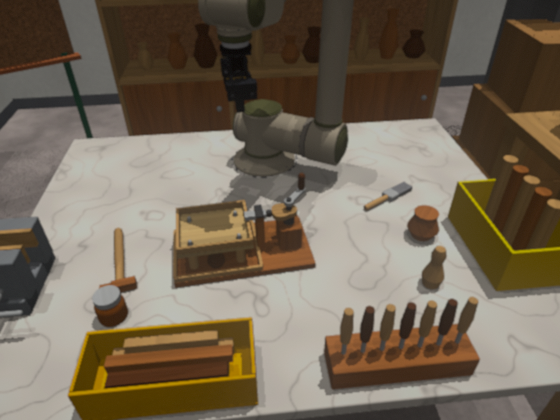

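Run:
```python
from h import *
T=np.load("w15T.npy")
def ang(k,h): d=(k-h)[0];print(k[0],h[0],np.hypot(d[0],d[1]),(np.arctan2(d[1],d[0])%6.283)-.874)
z=lambda l:np.array(l)/5-.4+[225,170]
ang(cast("top",z([(62,300)]),.206),cast("top",z([(150,208)]),.163))
ang(cast("wrist",[(382,20)],.158,T),cast("wrist",[(432,73)],.163,T))
b=cast("wrist",[(407,192)],.132,T)[0,:2];e=cast("wrist",[(405,180.5)],.115,T)[0,:2];print("bolt tip",b,"tray edge",e,np.linalg.norm(b-e))
c,s=np.cos(.089),np.sin(.089);d=b-[.4922,-.1677];print("bolt tip stand y",-s*d[0]+c*d[1],"expected",.095-.012)
```

```text
[0.4189633  0.07330924 0.206     ] [0.47289365 0.03412819 0.163     ] 0.06666061554201815 1.6392941226645408
[0.4229746  0.07326937 0.158     ] [0.4734772  0.03435263 0.163     ] 0.06375755514374275 1.6110443556834393
bolt tip [ 0.48563059 -0.08245499] tray edge [ 0.48774127 -0.0735831 ] 0.009119501549284596
bolt tip stand y 0.0854915273521254 expected 0.083
```

The crank reads 1.61–1.64, the bolt tip is over the rim, and the bystanders look unmoved. I'll hand it in.

Run:
```python
from h import *
print(env.close_job())
```

```text
the job is handed in; nothing more can be done
None
```

The tray is seated on the post shoulders, and the crank is at about the middle of the high dwell with the bolt out over the rim. I handed the job in at about 22.6 s.

**Tray:** I gripped the tray's near rim wall lightly and slid it about 24 mm in x with a 0.02 rad turn, until all four holes lined up over their pins. I then opened the jaws and it dropped.
- Checked from two camera views, the four rim corners were at 109–114 mm, where 115 mm is expected. That is within my pixel error.
- The rim measured close to its stated size (170 mm across, 188 mm long against 190 mm), and all four pins stood proud of the floor.

**Crank:** Only after that did I grip the knob and swing it counter-clockwise.
- The final crank angle read 1.58 from the arm's pose, 1.61 from the wrist camera and 1.64 from the top camera. The target is 1.6.
- The bolt tip came out 85 mm along the stand's y axis, where 83 mm is expected, so it lies about 9–10 mm over the rim by my estimate rather than the nominal 12 mm.

**Other things:**
- Before handing in, the arm was clear of everything and the force readings were near zero.
- The loose items on the table look unmoved in the last scene picture. I compared them by eye only. The pieces on the lower shelf were mostly hidden under the tray, so I did not check them separately.
- One thing disagreed with the description: the fingertips sat about 20 mm higher than the stated tool point. My first close over the rim wall missed, so I lowered the tool further and gripped it on the second try.

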